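# Seat the bench wheel's head on its flatted spindle and shut the splash gate

## Task

The head of the bench pottery wheel is sitting loose on top of its spindle because the flat in its bore is not lined up with the flat on the shaft: turn the head, for example by pushing one of its two brass pins, until it lines up and drops fully home onto the collar. Then swing the open splash gate fully shut. Keep the head on its spindle throughout, and leave the pots and tools on the bench where they are.

Things in the scene. Friction and masses are not known exactly. Their poses are not given: they have to be found in the camera images.
- head: Loose wheel head: grey disc 170 mm across, 10 mm thick, top face 52 mm above the origin, on a hub 40 mm wide. Origin: on the axis at the hub's underside. +x points to the flat of its D bore (26 mm round, flat 6.8 mm from the axis); a white bar on its rim marks that side. At the start it rests 8 to 9 mm too high, tipped about 3 degrees, the hub round the shaft. Seated, its origin and x axis match the spindle's.
- bore (a point): Centre of the head's D bore at its top face. The 0.6 kg head turns about the shaft with a few N at a pin, tipping up to 6 degrees, and may catch now and then (ease off, push on). When the flats match within about 0.1 rad it falls by its own weight, lies level and turns no further. If it is pushed past, or hangs half-way tipped, back off, turn it back a little or press lightly on the disc.
- pin_a (a point): Centre of one brass pin, 10 mm in diameter, standing 30 mm above the head's top face, 60 mm from the axis on the head's +y side (this point is 15 mm above the face).
- pin_b (a point): Centre of the other brass pin, the same, on the head's -y side.
- spindle: Fixed, locked D-section shaft, 24 mm in diameter, flat 5.5 mm from the axis. Origin: on the axis at the top of the collar where the hub must land; the shaft rises 51 mm above it. +x points to the flat. A red upright tab outside the head's edge (98 mm from the axis, its top 50 mm above the origin) marks that side: white bar at the red tab means lined up.
- wheel: Fixed olive housing and round splash pan with a cream rim, concentric with the spindle. Origin: on the axis at table height. The collar is 80 mm above the table. Pan wall 224 mm inside, 234 mm outside diameter (rim 238 mm), rim 159 mm above the table, all round except for the gap on the +y side that the gate closes.
- gate (a joint): Splash gate: hinge angle in rad, 0 fully shut (in line with the pan wall, against its stop), growing to 1.7 as it swings outward. Light friction of 0.08 N m; it stays where it is left.
- gate_post (a point): Upright steel post at the gate's free end, 12 mm in diameter. It runs from 79 mm to 178 mm above the table; this point, on its axis, is at 168 mm, above the gate's rim. Push it from outside to shut the gate.
- gate_hinge (a point): Point on the gate's vertical hinge axis, 168 mm above the table, fixed. The post is 149 mm from it. Seen from above the gate shuts anticlockwise about it, by the joint's angle.
- bowl: Unfired bowl, 116 mm across, 62 mm tall; bystander. Origin at its underside.
- water_pot: Blue water pot, 100 mm across, 80 mm tall; bystander. Origin at its underside.
- glaze_jar: Amber glaze jar, 60 mm across, 90 mm tall; bystander. Origin at its underside.
- rib: Flat wooden throwing rib 110 x 50 x 8 mm; bystander. Origin at its underside.
- brush: Brush lying on the table; bystander.
- loop_tool: Wooden-handled wire loop tool lying on the table, 190 mm long; bystander.
Mind the look-alikes: they are no part of the job. Leave any purple look-alike of the head alone.

How it is judged:
By the outcome, as a careful person would: the job done as asked, in the order asked, and still so for the second after the job is handed in, with the robot touching nothing.
It also fails if it takes over 72 s, if anything falls off the work surface, if the arm or the gripper's body presses on something with over 40 N, if the wrist force passes 120 N, or if a joint passes its speed limit or range.

## Robot

A 7-joint arm with a two-finger parallel gripper is mounted at the origin on the work surface. World frame = base frame: x ahead of the robot, y to its left, z up, the work surface at z = 0. Lengths are in m, angles in rad, forces in N, time in s.
With the tool pointing down it reaches from about 0.4 to 0.9 m from the base axis. Payload 5.6 kg.
Tool frame: the origin (TCP) lies midway between the tips of the shut fingers; the grasp point (between the pads) lies 19 mm behind it; y points along the fingers, x is the direction in which the jaws open and shut, and the axes are right-handed (so a half turn about y gives the same grasp; the last joint's range is limited). The gripper opens to 92 mm and grips with 3 to 60 N. Pads are 20 mm wide; open, the fingers measure 128 mm over their backs; the gripper's body (75 mm by 189 mm) begins 69 mm behind the grasp point.
Start: joints at [1.082, 0.468, -0.012, 1.603, 0.006, 1.071, -0.056], TCP at [0.28, -0.586, 0.215] pointing down, gripper open.
Joint ranges: [-2.53, 2.53], [-0.31, 2.02], [-1.57, 1.55], [0.28, 2.44], [-1.29, 4.43], [0.15, 1.84], [-2.92, 2.92]. Speed limits (rad/s): [2.57, 2.57, 3.14, 3.14, 3.14, 3.14, 3.14].

## Interface

Orientations are given as a unit quaternion [x, y, z, w].
In Python, from rig import * gives the robot as it stands. The module is installed in compiled form; this text tells all that it offers.
- The arm moves only by the tool jog_arm, never from a script. Its argument "plan" is a list of rows, each a list of 3 entries, a list of its own where there are three numbers: the shift along the tool's x, y, z each as a share of 200 mm, from -1 to 1, then the turn, a rotation vector about the tool's x, y, z each as a share of 90 degrees, from -1 to 1, then the opening, from -1 (shut) to 1 (fully open). A call has 1 to 5 rows; each row is the pose to reach, as a shift and turn from the pose measured when the call began, along the tool's axes at that moment; what a row does not reach only later rows make up. A row lasts 1/12 s, in which the tool goes at most 41.7 mm and 7.16 degrees, less where a joint would pass 70% of its speed; a pose out of reach is approached as far as the arm can. A call with a number of a shift or a turn outside -1 to 1 is refused whole. A call with a gripper value outside its range is refused whole. The fingers move at their own pace and stop on an object; "force" is the grip in N (left out, the last holds). Time passes only in rows, so rows that repeat a pose let the fingers close. It gives the time, the measured TCP pose, the force and the opening at its end, in the units of the state.
- observe(): the state, without advancing time (a new reading comes with each control period).
- get_image(name): name is "scene" or "top"; returns a dict with "frame" (420x560x3 uint8, red, green, blue), "fx", "fy", "cx", "cy" (pixels), "position" and "rotation" of the camera in the world. Camera axes: x right, y down, z forward; pixel columns grow to the right and rows downward; lengths in m; the calibration is good to about 2 mm. A picture is of the moment at which its call begins. There is no depth.
- hand_in(): hands the job in, once; it reports no verdict.
The state is a dict: "t": time; "q": joint angles; "joint_velocities": joint speeds; "effort": joint torques, N m; "position": TCP position; "tool_rot": TCP orientation; "wrist_force": force on the tool from outside, world axes, zero at the start; "ft_torque": the same for the moment, N m; "gripper_width": finger opening in m.
Only numpy, scipy, OpenCV 4.12 (cv2) and the standard library are available. Lean on these libraries where they do the work, as an engineer would, in place of code of your own. Each camera call takes 0.05 s, during which the arm holds its last target. There are 200 camera calls.

## Working session

There is one attempt and no reset: what is moved stays moved. The work goes in short steps, Python scripts to look and compute and a tool call to move; the robot and the scene stay as the last step left them, time stands still between calls to the robot, and variables do not carry over. Pictures are saved under pics/ and viewed, about 8 in all and at most 12, crops included, and the job is handed in when it is done.

Besides the shell and the picture viewer there is one more tool, called after ">>>" as name(argument=value, ...), one argument or row to a line, values as JSON. jog_arm: Moves the arm, as the interface text tells. Shift numbers are shares of 200 mm and turn numbers shares of 90 degrees, none past 1 either way. Its arguments: {"type":"object","properties":{"plan":{"type":"array"},"force":{"type":"number"}},"required":["plan"]}

```bash
mkdir -p pics
cat > h.py <<'E'
from rig import *
import numpy as np, cv2
from scipy.spatial.transform import Rotation as R
def snap(n,f):
    im=get_image(n); cv2.imwrite('pics/'+f,im['frame'][:,:,::-1]); return im
def ray(im,u,v):
    d=np.array([(u-im['cx'])/im['fx'],(v-im['cy'])/im['fy'],1]); return np.array(im['position']),np.array(im['rotation'])@d
def onz(im,u,v,z):
    p,d=ray(im,u,v); return p+d*(z-p[2])/d[2]
def proj(im,P):
    c=np.array(im['rotation']).T@(np.array(P)-im['position']); return im['fx']*c[0]/c[2]+im['cx'],im['fy']*c[1]/c[2]+im['cy']
E
python3 - <<'E'
from h import *
a=snap('top','t0.png');b=snap('scene','s0.png')
print(observe())
for i in(a,b):print({k:v for k,v in i.items() if k!='frame'})
E
```

```text
{'t': 0.1, 'q': array([ 1.08201683,  0.46829053, -0.01160953,  1.60349569,  0.00598576,
        1.07138918, -0.05628643]), 'joint_velocities': array([ 0.00026001, -0.00138927,  0.00060209, -0.00369504,  0.00071578,
        0.00097032,  0.00047114]), 'effort': array([ 7.03470596e-04, -5.21641445e+01, -1.25373443e-02, -2.44363582e+01,
       -5.67749224e-02,  1.41632563e-02,  1.94668712e-05]), 'position': array([ 0.27998462, -0.58604835,  0.21374951]), 'tool_rot': array([-0.59788358,  0.37760282, -0.37664195,  0.59840804]), 'wrist_force': array([-0.0479618 , -0.90488813, -0.81813688]), 'ft_torque': array([ 0.02344737, -0.05364902, -0.02034849]), 'gripper_width': 0.09157404674832367}
{'fx': 503.1184048429632, 'fy': 503.1184048429632, 'cx': 282.33337717568776, 'cy': 210.84185572684117, 'position': array([0.31092147, 0.03284417, 1.36651753]), 'rotation': array([ 0.71320468, -0.69554801,  0.05444382, -0.06773424])}
{'fx': 442.91940922585934, 'fy': 442.91940922585934, 'cx': 281.01303831732616, 'cy': 209.28687843961316, 'position': array([1.03182991, 0.67741702, 0.8933193 ]), 'rotation': array([ 0.32166266,  0.860493  , -0.37383539, -0.12779687])}
```

View pics/t0.png

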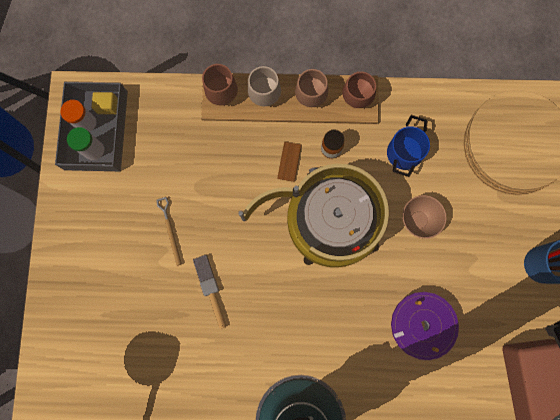

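View pics/s0.png

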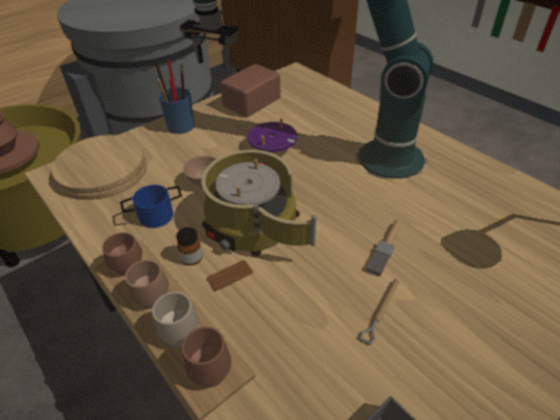

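The top view shows two things that could be the head: the grey disc at (338,212) and the purple look-alike at (425,326). I choose the grey one. It has pins near (330,188) and (352,232), a white bar near (363,199) and a red tab near (356,248). The gate post is near (243,215) and the hinge near (296,190). I'll check this in a close crop.

```bash
sed -i 's/np.array(im\[.rotation.\])/rot(im)/' h.py
cat >> h.py <<'E'
def rot(im): return R.from_quat(im['rotation']).as_matrix()
def crop(im,u0,v0,u1,v1,k,f): cv2.imwrite('pics/'+f,cv2.resize(im['frame'][v0:v1,u0:u1,::-1],None,fx=k,fy=k,interpolation=cv2.INTER_CUBIC))
E
python3 - <<'E'
from h import *
a=get_image('top');b=get_image('scene')
A=cv2.resize(a['frame'][150:275,230:400],None,fx=4,fy=4,interpolation=cv2.INTER_CUBIC)
crop(a,230,150,400,275,4.5,'t1.png')
print(R.from_quat(observe()['tool_rot']).as_matrix().round(3))
for n,u,v,z in[('head',338,212,.14),('pinA',330,188,.15),('pinB',352,232,.15),('bar',363,199,.135),('tab',356,248,.13),('post',243,215,.178),('hinge',296,190,.168)]:print(n,onz(a,u,v,z).round(3))
E
```

```text
[[ 0.431 -0.001  0.902]
 [-0.902  0.001  0.431]
 [-0.001 -1.    -0.   ]]
head [ 0.525 -0.079  0.14 ]
pinA [ 0.583 -0.058  0.15 ]
pinB [ 0.475 -0.112  0.15 ]
bar [ 0.56  -0.141  0.135]
tab [ 0.438 -0.124  0.13 ]
post [0.506 0.152 0.178]
hinge [0.572 0.026 0.168]
```

View pics/t1.png

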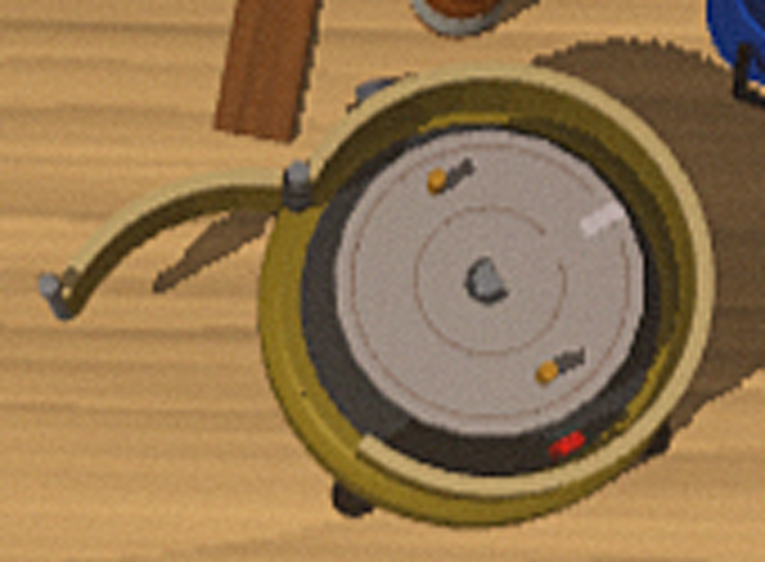

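The crop confirms the grey head on the D-shaft. Its brass pin tops are at crop (437,178) and (547,370), the white bar is at (603,220), the red tab at (567,443), and the post top at (50,286).

```bash
cat >> h.py <<'E'
def rel(target,xang=None):
    "shares for shift to target (world) and turn so tool x has world angle xang deg, tool y down"
    s=observe(); M=R.from_quat(s['tool_rot']); d=M.inv().apply(np.array(target)-s['position'])/.2
    out=[d.round(3)]
    if xang is not None:
        c,n=np.cos(np.radians(xang)),np.sin(np.radians(xang))
        T=R.from_matrix(np.array([[c,0,-n],[n,0,c],[0,-1,0]])); 
        out.append(((M.inv()*T).as_rotvec()/(np.pi/2)).round(3))
    return out
E
python3 - <<'E'
from h import *
a=get_image('top');f=lambda x,y,z:onz(a,230+x/4.5,150+y/4.5,z)
c=f(487,278,.131);ang=lambda p:np.degrees(np.arctan2(*(p-c)[1::-1]))
for n,p in dict(c=c,disc=f(489,281,.1405),A=f(437,178,.1705),B=f(547,370,.1705),bar=f(603,220,.1405),tab=f(567,443,.13),post=f(50,286,.178),hinge=f(298,172,.168),gapend=f(365,445,.159)).items():print(n,p.round(4),np.hypot(*(p-c)[:2]).round(3),ang(p).round(1))
B=f(547,370,.1705);print(rel([B[0],B[1],.22],ang(B)+90))
M=R.from_quat(observe()['tool_rot']);print(M.as_matrix().round(3))
E
```

```text
c [ 0.5275 -0.0801  0.131 ] 0.0 0.0
disc [ 0.5242 -0.0803  0.1405] 0.003 -175.9
A [ 0.5747 -0.0491  0.1705] 0.056 33.2
B [ 0.4717 -0.1086  0.1705] 0.063 -152.9
bar [ 0.5597 -0.1427  0.1405] 0.07 -62.8
tab [ 0.4372 -0.1244  0.13  ] 0.101 -153.8
post [0.5094 0.1568 0.178 ] 0.238 94.4
hinge [0.5768 0.0259 0.168 ] 0.117 65.0
gapend [ 0.4305 -0.0132  0.159 ] 0.118 145.4
[array([-1.742, -0.028,  1.894]), array([ 0.   , -0.018, -0.   ])]
[[ 0.431 -0.     0.902]
 [-0.902  0.001  0.431]
 [-0.001 -1.    -0.   ]]
```

>>> jog_arm(
  plan=[
    [[-0.7, -0.08, 0.76], [0, 0, 0], -0.1],
    [[-0.7, -0.08, 0.76], [0, 0, 0], -0.1],
    [[-0.7, -0.08, 0.76], [0, 0, 0], -0.1],
    [[-0.7, -0.08, 0.76], [0, 0, 0], -0.1],
    [[-0.7, -0.08, 0.76], [0, 0, 0], -0.1],
  ],
)

```text
t: 0.67
position: [0.3573, -0.3924, 0.2304]
tool_rot: [-0.598, 0.377, -0.377, 0.598]
wrist_force: [1.8, -0.4, -0.4]
gripper_width: 0.0607
```

>>> jog_arm(
  plan=[
    [[-0.7, 0, 0.76], [0, 0, 0], -0.1],
    [[-0.7, 0, 0.76], [0, 0, 0], -0.1],
    [[-0.7, 0, 0.76], [0, 0, 0], -0.1],
    [[-0.7, 0, 0.76], [0, 0, 0], -0.1],
    [[-0.7, 0, 0.76], [0, 0, 0], -0.1],
  ],
)

```text
t: 1.08
position: [0.4342, -0.199, 0.2308]
tool_rot: [-0.598, 0.377, -0.377, 0.598]
wrist_force: [0.8, 0.1, -0.2]
gripper_width: 0.0417
```

Run:
```python
from h import *
print(rel([.473,-.1075,.2],-63),observe()['position'],observe()['gripper_width'])
```

```text
[array([-0.329,  0.154,  0.372]), array([-0.   , -0.016, -0.   ])] [ 0.43423888 -0.19898025  0.2307553 ] 0.041666009712942355
```

>>> jog_arm(
  plan=[
    [[-0.33, 0.1, 0.37], [0, -0.02, 0], -0.1],
    [[-0.33, 0.1, 0.37], [0, -0.02, 0], -0.1],
    [[-0.33, 0.1, 0.37], [0, -0.02, 0], -0.1],
    [[-0.33, 0.1, 0.37], [0, -0.02, 0], -0.1],
    [[-0.33, 0.2, 0.37], [0, -0.02, 0], -0.1],
  ],
)

```text
t: 1.5
position: [0.4753, -0.1068, 0.1933]
tool_rot: [-0.604, 0.365, -0.369, 0.605]
wrist_force: [1.0, -0.2, 0.4]
gripper_width: 0.0414
```

Run:
```python
from h import *
a=get_image('top');b=get_image('scene')
A=cv2.resize(a['frame'][140:290,280:420],(560,600));Bc=cv2.resize(b['frame'][130:260,180:330],(692,600))[:,66:306]
cv2.imwrite('pics/c2.png',np.hstack([A,cv2.resize(b['frame'][130:260,200:252],(240,600))])[:,:,::-1])
print(rel([.473,-.1075,.152],-63))
```

```text
[array([0.004, 0.185, 0.012]), array([ 0.002,  0.003, -0.002])]
```

View pics/c2.png

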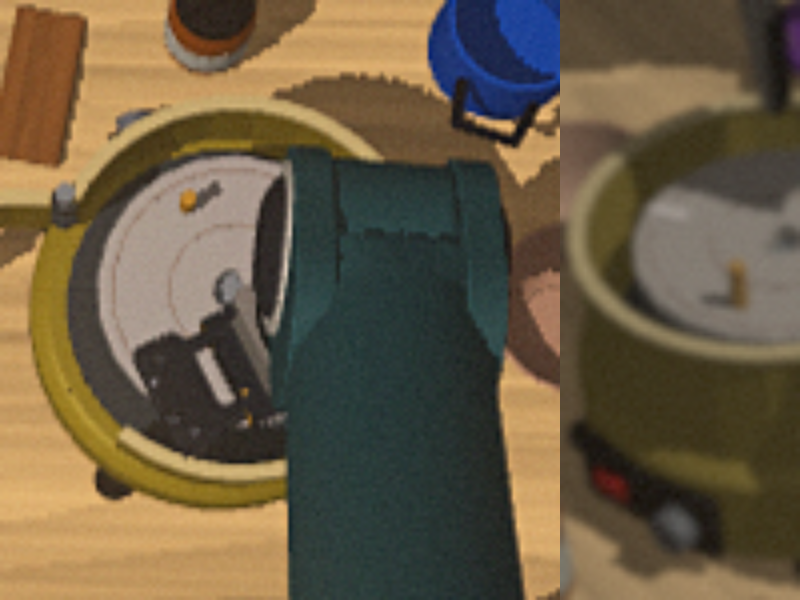

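The pin's brass shows between the fingers at (247,393) in the left crop. I'm lowering the tool around it and narrowing the jaws.

>>> jog_arm(
  plan=[
    [[0, 0.1, 0], [0, 0, 0], -0.1],
    [[0, 0.2, 0.01], [0, 0, 0], -0.1],
    [[0, 0.2, 0.01], [0, 0, 0], -0.4],
    [[0, 0.2, 0.01], [0, 0, 0], -0.4],
    [[0, 0.2, 0.01], [0, 0, 0], -0.4],
  ],
)

```text
t: 2.02
position: [0.4728, -0.1077, 0.1501]
tool_rot: [0.604, -0.369, 0.367, -0.603]
wrist_force: [0.3, 0.9, -0.1]
gripper_width: 0.0276
```

```bash
cat >> h.py <<'E'
C=np.array([.5275,-.0801])
def arc(ths,r=.061,z=.153):
    for t in ths:
        p=C+r*np.array([np.cos(np.radians(t)),np.sin(np.radians(t))])
        print(t,*rel([p[0],p[1],z],t+90))
def th():
    s=observe(); d=s['position'][:2]-C; return np.degrees(np.arctan2(d[1],d[0]))%360-360, np.hypot(*d)
E
python3 - <<'E'
from h import *
print(observe(),th()); arc([-158,-163,-168,-173,-178,-183])
E
```

```text
{'t': 2.0167, 'q': array([ 0.41306708,  0.3010554 , -0.30013497,  2.03838022,  0.12013949,
        0.82162511, -1.05198046]), 'joint_velocities': array([-0.0019237 , -0.01238992, -0.00496533, -0.00453693,  0.00043842,
       -0.00748503, -0.00269401]), 'effort': array([ 1.21310429e-02, -3.64182115e+01, -1.99636772e+00, -1.97040457e+01,
       -2.68215034e-02, -1.47225457e-02,  4.46152553e-03]), 'position': array([ 0.47284868, -0.10774603,  0.15009974]), 'tool_rot': array([ 0.60416598, -0.36919382,  0.36719635, -0.60319667]), 'wrist_force': array([ 0.32642212,  0.94655637, -0.10070198]), 'ft_torque': array([-0.03232694, -0.01777284, -0.00062098]), 'gripper_width': 0.02761484134522504} (np.float64(-153.16688259753127), np.float64(0.06124597137608629))
-158 [-0.026 -0.014  0.002] [ 0.002  0.058 -0.001]
-163 [-0.052 -0.014  0.006] [ 0.002  0.114 -0.001]
-168 [-0.078 -0.014  0.012] [ 0.002  0.169 -0.001]
-173 [-0.103 -0.014  0.02 ] [ 0.002  0.225 -0.001]
-178 [-0.128 -0.014  0.03 ] [ 0.002  0.28  -0.001]
-183 [-0.151 -0.014  0.043] [ 0.002  0.336 -0.001]
```

>>> jog_arm(
  plan=[
    [[-0.026, -0.014, 0.002], [0, 0.058, 0], -0.4],
    [[-0.052, -0.014, 0.006], [0, 0.114, 0], -0.4],
    [[-0.078, -0.014, 0.012], [0, 0.169, 0], -0.4],
    [[-0.103, -0.014, 0.02], [0, 0.225, 0], -0.4],
    [[-0.128, -0.014, 0.03], [0, 0.28, 0], -0.4],
  ],
)

```text
t: 2.43
position: [0.4678, -0.0829, 0.1549]
tool_rot: [0.508, -0.492, 0.493, -0.508]
wrist_force: [1.6, -0.6, 0.9]
gripper_width: 0.0276
```

Run:
```python
from h import *
s=observe();print(th(),s['wrist_force'],s['q'][6]); arc([-183,-188,-193,-198,-203])
```

```text
(np.float64(-177.3047273725988), np.float64(0.05974045147616645)) [ 1.61341401 -0.60761986  0.93732395] -1.516807469163522
-183 [-0.03   0.01  -0.005] [-0.001  0.053  0.001]
-188 [-0.057  0.01  -0.002] [-0.001  0.108  0.001]
-193 [-0.083  0.01   0.004] [-0.001  0.164  0.001]
-198 [-0.108  0.01   0.012] [-0.001  0.219  0.   ]
-203 [-0.133  0.01   0.022] [-0.001  0.275  0.   ]
```

>>> jog_arm(
  plan=[
    [[-0.03, 0.01, -0.005], [0, 0.053, 0], -0.4],
    [[-0.057, 0.01, -0.002], [0, 0.108, 0], -0.4],
    [[-0.083, 0.01, 0.004], [0, 0.164, 0], -0.4],
    [[-0.108, 0.01, 0.012], [0, 0.219, 0], -0.4],
    [[-0.133, 0.01, 0.022], [0, 0.275, 0], -0.4],
  ],
)

```text
t: 2.85
position: [0.4725, -0.0576, 0.155]
tool_rot: [0.388, -0.589, 0.592, -0.389]
wrist_force: [-0.8, -2.7, 1.4]
gripper_width: 0.0274
```

Run:
```python
from h import *
s=observe();print(th(),s['wrist_force'],s['q'][6]); arc([-208,-213,-218,-223,-228])
b=get_image('scene');crop(b,180,130,330,250,5,'c3.png')
```

```text
(np.float64(-202.30324096061824), np.float64(0.0594133534290767)) [-0.82932078 -2.74384796  1.3666996 ] -1.9895031349874823
-208 [-0.03   0.01  -0.007] [-0.003  0.052  0.   ]
-213 [-0.057  0.01  -0.004] [-0.003  0.108  0.   ]
-218 [-0.083  0.01   0.002] [-0.003  0.163  0.   ]
-223 [-0.108  0.01   0.01 ] [-0.003  0.219  0.   ]
-228 [-0.133  0.01   0.02 ] [-0.003  0.274 -0.   ]
```

View pics/c3.png

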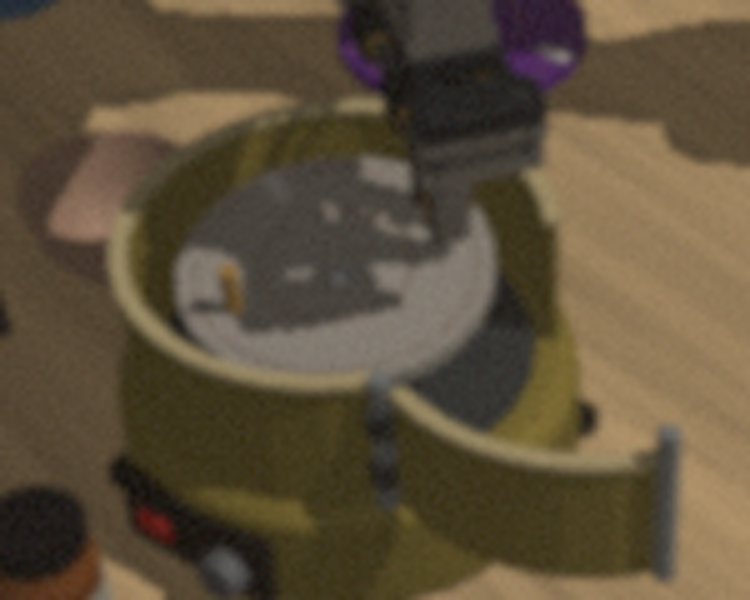

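The head is turning: pin A has moved to (230,285). I'll continue, turning the tool more slowly to spare the last joint's range.

>>> jog_arm(
  plan=[
    [[-0.03, 0.01, -0.007], [0, 0.04, 0], -0.4],
    [[-0.057, 0.01, -0.004], [0, 0.08, 0], -0.4],
    [[-0.083, 0.01, 0.002], [0, 0.12, 0], -0.4],
    [[-0.108, 0.01, 0.01], [0, 0.16, 0], -0.4],
    [[-0.133, 0.01, 0.02], [0, 0.19, 0], -0.4],
  ],
)

```text
t: 3.32
position: [0.4859, -0.0342, 0.1538]
tool_rot: [0.295, -0.642, 0.644, -0.295]
wrist_force: [-4.7, -0.9, 1.0]
gripper_width: 0.0278
```

Run:
```python
from h import *
s=observe();print(th(),s['wrist_force'],s['q'][6]); arc([-231,-234,-237,-240,-243,-246,-249])
```

```text
(np.float64(-227.8250958144509), np.float64(0.06197699248691375)) [-4.71918499 -0.91151476  1.01369577] -2.329818042349156
-231 [-0.016  0.004  0.007] [-0.002  0.115  0.   ]
-234 [-0.032  0.004  0.011] [-0.002  0.148  0.   ]
-237 [-0.047  0.004  0.015] [-0.002  0.181  0.   ]
-240 [-0.062  0.004  0.02 ] [-0.002  0.215  0.   ]
-243 [-0.077  0.004  0.025] [-0.002  0.248  0.   ]
-246 [-0.092  0.004  0.032] [-0.002  0.281  0.   ]
-249 [-0.106  0.004  0.039] [-0.002  0.315  0.   ]
```

>>> jog_arm(
  plan=[
    [[-0.016, 0, 0.007], [0, 0.03, 0], -0.4],
    [[-0.032, 0, 0.011], [0, 0.06, 0], -0.4],
    [[-0.047, 0, 0.015], [0, 0.09, 0], -0.4],
    [[-0.062, 0, 0.02], [0, 0.12, 0], -0.4],
    [[-0.062, 0, 0.02], [0, 0.12, 0], -0.4],
  ],
)

```text
t: 3.73
position: [0.4973, -0.0273, 0.1547]
tool_rot: [0.233, -0.666, 0.668, -0.234]
wrist_force: [-1.2, -0.1, 1.0]
gripper_width: 0.0276
```

Run:
```python
from h import *
s=observe();print(th(),s['wrist_force'],s['q'][6]); arc([-243,-246,-249,-252,-255])
a=get_image('top');b=get_image('scene')
cv2.imwrite('pics/c4.png',np.hstack([cv2.resize(x,(400,400),interpolation=cv2.INTER_CUBIC) for x in(a['frame'][150:270,280:400],b['frame'][140:240,195:295])])[:,:,::-1])
```

```text
(np.float64(-240.23056780189836), np.float64(0.06086454700011196)) [-1.17937514 -0.10628682  0.99952764] -2.520907491931299
-243 [-0.015  0.008  0.002] [-0.002  0.128 -0.001]
-246 [-0.03   0.008  0.006] [-0.002  0.162 -0.001]
-249 [-0.046  0.008  0.01 ] [-0.002  0.195 -0.001]
-252 [-0.061  0.008  0.015] [-0.002  0.228 -0.001]
-255 [-0.075  0.008  0.021] [-0.002  0.262 -0.001]
```

View pics/c4.png

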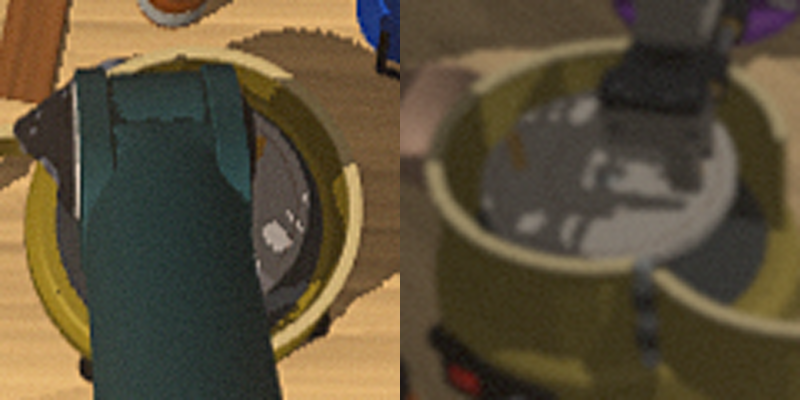

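Pin A shows at left-crop (262,145), the tip of a brass patch. The head isn't seated yet, so I'm carrying on in small steps.

>>> jog_arm(
  plan=[
    [[-0.015, 0.005, 0.002], [0, 0.03, 0], -0.4],
    [[-0.022, 0.005, 0.004], [0, 0.05, 0], -0.4],
    [[-0.03, 0.005, 0.006], [0, 0.06, 0], -0.4],
    [[-0.03, 0.005, 0.006], [0, 0.06, 0], -0.4],
  ],
)

```text
t: 4.17
position: [0.5026, -0.0246, 0.1538]
tool_rot: [0.202, -0.676, 0.678, -0.203]
wrist_force: [-2.0, 0.5, 0.4]
gripper_width: 0.0276
```

```bash
cat >> h.py <<'E'
def brass():
    "pin A: two-view blobs, restricted to the +x side of the head"
    out=[]
    for n in('top','scene'):
        im=get_image(n);h=cv2.cvtColor(im['frame'],cv2.COLOR_RGB2HSV)
        m=((h[...,0]>10)&(h[...,0]<26)&(h[...,1]>120)&(h[...,2]>60)).astype(np.uint8)
        k=np.zeros_like(m);u,v=proj(im,[*C,.14]);cv2.circle(k,(int(u),int(v)),40 if n=='top' else 38,1,-1)
        N,l,st,ce=cv2.connectedComponentsWithStats(m*k)
        out.append([(st[i].tolist(),ce[i].round(1).tolist()) for i in range(1,N) if st[i,4]>4]); print(n,out[-1])
        for t in(-50,-57,-63.8,-70):
            d=np.array([np.cos(np.radians(t)),np.sin(np.radians(t))])
            print('  ref',t,*[np.round(proj(im,[*(C+.06*d),z]),1) for z in(.1555,.147)])
E
python3 - <<'E'
from h import *
s=observe();print(th(),s['wrist_force'],s['q'][6]); arc([-249,-252,-255]);brass()
E
```

```text
(np.float64(-245.85248656129448), np.float64(0.06082526703194618)) [-1.98453754  0.4701465   0.39106772] -2.612283998182004
-249 [-0.017  0.004  0.002] [-0.002  0.137 -0.001]
-252 [-0.032  0.004  0.006] [-0.002  0.17  -0.001]
-255 [-0.047  0.004  0.011] [-0.002  0.204 -0.001]
top [([352, 174, 27, 46, 213], [366.7, 190.2]), ([356, 192, 5, 7, 23], [358.3, 195.4])]
  ref -50 [358.1 195. ] [357.6 195.7]
  ref -57 [359.9 197.4] [359.4 198.1]
  ref -63.8 [361.3 199.9] [360.8 200.6]
  ref -70 [362.3 202.3] [361.9 203. ]
scene [([212, 154, 36, 28, 325], [225.7, 164.7]), ([275, 161, 5, 11, 24], [277.0, 166.7]), ([279, 167, 4, 7, 11], [280.5, 170.1]), ([279, 174, 6, 12, 23], [281.6, 179.3]), ([220, 205, 33, 15, 192], [238.7, 213.0])]
  ref -50 [223.5 175.1] [223.9 177.6]
  ref -57 [224.4 173.4] [224.7 175.8]
  ref -63.8 [225.5 171.8] [225.9 174.2]
  ref -70 [226.8 170.4] [227.1 172.9]
```

>>> jog_arm(
  plan=[
    [[-0.017, 0.004, 0.002], [0, 0.02, 0], -0.4],
    [[-0.032, 0.004, 0.006], [0, 0.04, 0], -0.4],
    [[-0.047, 0.004, 0.011], [0, 0.06, 0], -0.4],
    [[-0.047, 0.004, 0.011], [0, 0.06, 0], -0.4],
  ],
)

```text
t: 4.6
position: [0.5129, -0.0212, 0.1533]
tool_rot: [0.169, -0.685, 0.687, -0.172]
wrist_force: [0.5, -0.4, 0.8]
gripper_width: 0.0275
```

Run:
```python
from h import *
s=observe();print(th(),s['wrist_force'],s['q'][6]); arc([-257,-259,-261,-263]);brass()
```

```text
(np.float64(-256.0320402190342), np.float64(0.060680217950442525)) [ 0.5421767  -0.37698195  0.78715197] -2.706302813236652
-257 [-0.005  0.002 -0.   ] [-0.002  0.166 -0.002]
-259 [-0.016  0.002  0.003] [-0.002  0.189 -0.003]
-261 [-0.026  0.002  0.006] [-0.002  0.211 -0.003]
-263 [-0.036  0.002  0.01 ] [-0.002  0.233 -0.003]
top [([352, 174, 27, 46, 216], [366.4, 189.9]), ([360, 203, 6, 6, 24], [362.2, 205.9])]
  ref -50 [358.1 195. ] [357.6 195.7]
  ref -57 [359.9 197.4] [359.4 198.1]
  ref -63.8 [361.3 199.9] [360.8 200.6]
  ref -70 [362.3 202.3] [361.9 203. ]
scene [([210, 154, 34, 30, 374], [223.5, 166.8]), ([274, 159, 11, 26, 82], [278.6, 169.8]), ([222, 206, 31, 14, 205], [239.4, 213.1])]
  ref -50 [223.5 175.1] [223.9 177.6]
  ref -57 [224.4 173.4] [224.7 175.8]
  ref -63.8 [225.5 171.8] [225.9 174.2]
  ref -70 [226.8 170.4] [227.1 172.9]
```

Run:
```python
from h import *
a=get_image('top');b=get_image('scene')
cv2.imwrite('pics/c5.png',np.hstack([cv2.resize(x,(400,400),interpolation=cv2.INTER_CUBIC) for x in(a['frame'][150:270,280:400],b['frame'][140:240,195:295])])[:,:,::-1])
```

```text
(no output)
```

View pics/c5.png

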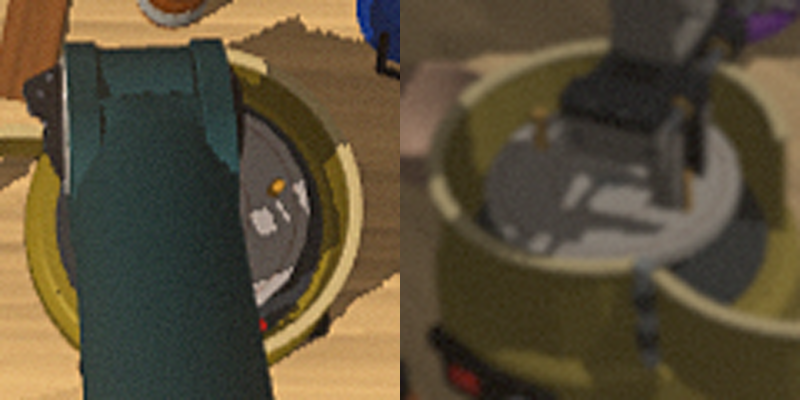

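Run:
```python
from h import *
a=get_image('top');b=get_image('scene')
for z in(.162,.1705,.175):
  for im,u,v in((a,362.2,205.5),(b,230,167.5),(b,267,182)):
    p=onz(im,u,v,z);d=p[:2]-C;print(z,p.round(4),np.degrees(np.arctan2(d[1],d[0])).round(1),np.hypot(*d).round(4))
```

```text
0.162 [ 0.5389 -0.1352  0.162 ] -78.3 0.0563
0.162 [ 0.5387 -0.1337  0.162 ] -78.2 0.0548
0.162 [ 0.503  -0.0207  0.162 ] 112.4 0.0642
0.1705 [ 0.5373 -0.134   0.1705] -79.7 0.0548
0.1705 [ 0.5444 -0.1243  0.1705] -69.1 0.0473
0.1705 [ 0.5091 -0.0126  0.1705] 105.2 0.0699
0.175 [ 0.5364 -0.1334  0.175 ] -80.5 0.0541
0.175 [ 0.5474 -0.1193  0.175 ] -63.0 0.044
0.175 [ 0.5124 -0.0083  0.175 ] 101.9 0.0734
```

The head went about 10° past: pin A is at about -76° and the target is -64°. I'm turning it back slowly with the other finger.

```bash
cat >> h.py <<'E'
def pinA():
    "pin A angle by top blob, pin top z .166"
    im=get_image('top');h=cv2.cvtColor(im['frame'],cv2.COLOR_RGB2HSV)
    m=((h[...,0]>10)&(h[...,0]<26)&(h[...,1]>120)&(h[...,2]>60)).astype(np.uint8)
    k=np.zeros_like(m);u,v=proj(im,[*C,.16]);cv2.circle(k,(int(u),int(v)),29,1,-1)
    N,l,st,ce=cv2.connectedComponentsWithStats(m*k)
    for i in range(1,N):
        if st[i,4]>5:
            p=onz(im,*ce[i],.166);d=p[:2]-C-[-.002,0];print('pinA?',ce[i].round(1),st[i,4],np.degrees(np.arctan2(d[1],d[0])).round(1),np.hypot(*d).round(4))
E
python3 - <<'E'
from h import *
arc([-253,-250,-248,-246,-244,-242,-240]);pinA()
E
```

```text
-253 [ 0.01   0.    -0.003] [-0.002  0.122 -0.001]
-250 [ 0.025  0.    -0.006] [-0.002  0.089 -0.001]
-248 [ 0.036  0.    -0.007] [-0.002  0.066 -0.001]
-246 [ 0.046  0.    -0.008] [-0.002  0.044 -0.001]
-244 [ 0.057  0.    -0.009] [-0.002  0.022 -0.001]
-242 [ 0.068  0.    -0.009] [-0.002 -0.    -0.001]
-240 [ 0.078  0.    -0.009] [-0.002 -0.023 -0.001]
pinA? [362.3 206. ] 23 -78.1 0.056
```

>>> jog_arm(
  plan=[
    [[0.02, 0, -0.005], [0, 0, 0], -0.4],
    [[0.036, 0, -0.007], [0, 0, 0], -0.4],
    [[0.046, 0, -0.008], [0, 0, 0], -0.4],
    [[0.057, 0, -0.009], [0, 0, 0], -0.4],
    [[0.062, 0, -0.009], [0, 0, 0], -0.4],
  ],
)

```text
t: 5.37
position: [0.4996, -0.0257, 0.1531]
tool_rot: [0.17, -0.685, 0.687, -0.172]
wrist_force: [-0.4, 1.6, -0.1]
gripper_width: 0.0274
```

Run:
```python
from h import *
print(th(),observe()['wrist_force']);arc([-242,-240,-238,-236]);pinA()
```

```text
(np.float64(-242.79934357137495), np.float64(0.06113072995391453)) [-0.42194905  1.58037044 -0.145234  ]
-242 [0.004 0.    0.001] [-0.002 -0.001 -0.001]
-240 [0.015 0.    0.001] [-0.002 -0.023 -0.001]
-238 [0.026 0.    0.001] [-0.002 -0.045 -0.001]
-236 [0.036 0.    0.002] [-0.002 -0.067 -0.001]
pinA? [362.2 205.6] 20 -77.2 0.0558
```

Contact is close, so I'm going on slowly.

>>> jog_arm(
  plan=[
    [[0.008, 0, 0.001], [0, 0, 0], -0.4],
    [[0.015, 0, 0.001], [0, 0, 0], -0.4],
    [[0.022, 0, 0.001], [0, 0, 0], -0.4],
    [[0.026, 0, 0.001], [0, 0, 0], -0.4],
    [[0.026, 0, 0.001], [0, 0, 0], -0.4],
  ],
)

```text
t: 5.83
position: [0.4951, -0.0282, 0.1532]
tool_rot: [0.17, -0.685, 0.687, -0.172]
wrist_force: [1.0, 1.2, 1.0]
gripper_width: 0.0278
```

Run:
```python
from h import *
print(th(),observe()['wrist_force']);arc([-238,-236,-234,-232]);pinA()
```

```text
(np.float64(-238.06329533609133), np.float64(0.061214973659285105)) [0.96354078 1.24354144 0.98305271]
-238 [0.    0.001 0.001] [-0.002 -0.045 -0.001]
-236 [0.011 0.001 0.002] [-0.002 -0.067 -0.001]
-234 [0.021 0.001 0.003] [-0.002 -0.089 -0.001]
-232 [0.032 0.001 0.005] [-0.002 -0.112 -0.001]
pinA? [362.  203.8] 21 -72.6 0.0566
```

>>> jog_arm(
  plan=[
    [[0.008, 0, 0.002], [0, 0, 0], -0.4],
    [[0.015, 0, 0.002], [0, 0, 0], -0.4],
    [[0.021, 0, 0.003], [0, 0, 0], -0.4],
    [[0.021, 0, 0.003], [0, 0, 0], -0.4],
  ],
)

```text
t: 6.22
position: [0.4913, -0.0311, 0.153]
tool_rot: [0.17, -0.685, 0.687, -0.171]
wrist_force: [0.0, 1.8, -0.5]
gripper_width: 0.0276
```

Run:
```python
from h import *
print(th(),observe()['wrist_force']);arc([-232,-230,-228]);pinA()
```

```text
(np.float64(-233.53885048995087), np.float64(0.06096982865620863)) [ 0.04820544  1.76938666 -0.49616467]
-232 [0.008 0.    0.001] [-0.002 -0.112 -0.001]
-230 [0.019 0.    0.003] [-0.002 -0.134 -0.001]
-228 [0.029 0.    0.006] [-0.002 -0.156 -0.001]
pinA? [361.1 202. ] 21 -67.7 0.0561
```

>>> jog_arm(
  plan=[
    [[0.006, 0, 0.001], [0, 0, 0], -0.4],
    [[0.012, 0, 0.002], [0, 0, 0], -0.4],
    [[0.012, 0, 0.002], [0, 0, 0], -0.4],
    [[0.0, 0, 0.002], [0, 0, 0], -0.4],
    [[0.0, 0, 0.002], [0, 0, 0], -0.4],
  ],
)

```text
t: 6.68
position: [0.4917, -0.0317, 0.153]
tool_rot: [0.17, -0.685, 0.687, -0.171]
wrist_force: [0.0, 0.0, -0.4]
gripper_width: 0.0275
```

Run:
```python
from h import *
print(th(),observe()['wrist_force']);arc([-232,-230,-228]);pinA()
```

```text
(np.float64(-233.44855252197505), np.float64(0.06018817797898913)) [ 0.01674231  0.0218993  -0.39148405]
-232 [ 0.008 -0.    -0.003] [-0.002 -0.112 -0.   ]
-230 [ 0.019 -0.    -0.001] [-0.002 -0.134 -0.   ]
-228 [ 0.029 -0.     0.002] [-0.002 -0.156 -0.   ]
pinA? [360.9 200.7] 22 -64.7 0.0568
```

Pin A now reads -64.7°. To probe for seating, I'll push a few degrees further and see if the head resists.

>>> jog_arm(
  plan=[
    [[0.01, 0, 0], [0, 0, 0], -0.4],
    [[0.018, 0, 0], [0, 0, 0], -0.4],
    [[0.026, 0, 0.001], [0, 0, 0], -0.4],
    [[0.026, 0, 0.001], [0, 0, 0], -0.4],
  ],
)

```text
t: 7.07
position: [0.4867, -0.0345, 0.1529]
tool_rot: [0.17, -0.685, 0.687, -0.171]
wrist_force: [0.6, 0.6, -0.4]
gripper_width: 0.0276
```

Run:
```python
from h import *
print(th(),observe()['wrist_force']);pinA()
a=get_image('top');b=get_image('scene')
cv2.imwrite('pics/c6.png',np.hstack([cv2.resize(x,(400,400),interpolation=cv2.INTER_CUBIC) for x in(a['frame'][150:270,280:400],b['frame'][140:240,195:295])])[:,:,::-1])
```

```text
(np.float64(-228.17404250133427), np.float64(0.06122688422271921)) [ 0.55101213  0.57145985 -0.38928239]
pinA? [361.3 199.3] 9 -62.1 0.0594
```

View pics/c6.png

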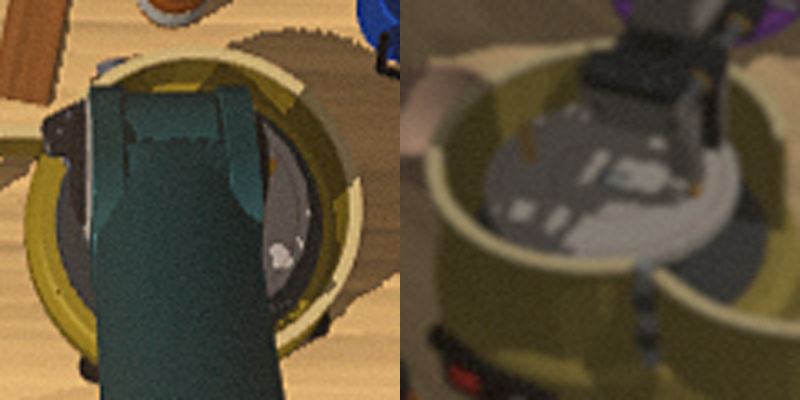

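The head still turns, so it isn't seated. Pin A is at right-crop (527,143), partly hidden in the top view. I'll back off for a clear view.

>>> jog_arm(
  plan=[
    [[-0.02, -0.1, 0], [0, 0, 0], -0.4],
    [[-0.02, -0.3, 0], [0, 0, 0], -0.4],
    [[-0.02, -0.4, 0], [0, 0, 0], -0.4],
    [[-0.02, -0.4, 0], [0, 0, 0], -0.4],
  ],
)

```text
t: 7.55
position: [0.4931, -0.0326, 0.2375]
tool_rot: [0.167, -0.684, 0.688, -0.174]
wrist_force: [0.4, 0.7, -0.1]
gripper_width: 0.0273
```

Run:
```python
from h import *
print(observe()['position'],rel([.46,.15,.23],-90))
```

```text
[ 0.49310353 -0.03257975  0.23750465] [array([-0.281,  0.033, -0.884]), array([-0.007, -0.69 , -0.002])]
```

>>> jog_arm(
  plan=[
    [[-0.28, 0, -0.88], [0, 0, 0], -0.4],
    [[-0.28, 0, -0.88], [0, 0, 0], -0.4],
    [[-0.28, 0, -0.88], [0, 0, 0], -0.4],
    [[-0.28, 0, -0.88], [0, 0, 0], -0.4],
    [[-0.28, 0, -0.88], [0, 0, 0], -0.4],
  ],
)

```text
t: 7.97
position: [0.4672, 0.1068, 0.2331]
tool_rot: [0.17, -0.684, 0.689, -0.172]
wrist_force: [0.8, -1.1, -0.1]
gripper_width: 0.0277
```

Run:
```python
from h import *
a=get_image('top');b=get_image('scene')
cv2.imwrite('pics/c7.png',np.hstack([cv2.resize(x,(400,500),interpolation=cv2.INTER_CUBIC) for x in(a['frame'][150:275,295:395],b['frame'][140:240,205:285])])[:,:,::-1])
```

```text
(no output)
```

View pics/c7.png

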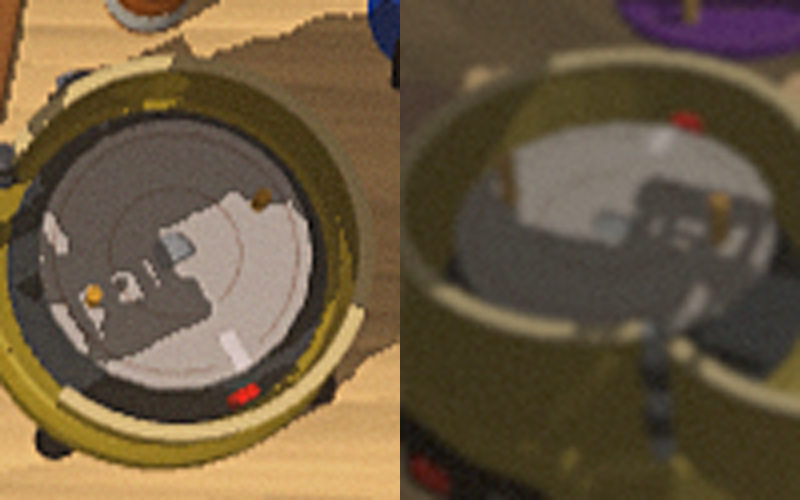

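Run:
```python
from h import *
a=get_image('top');b=get_image('scene')
f=lambda x,y,z:onz(a,295+x/4,150+y/4,z);g=lambda x,y,z:onz(b,205+(x-400)/5,140+y/5,z)
c=f(177,250,.131)[:2]
def pr(n,p):
  d=p[:2]-c;print(n,p.round(4),np.degrees(np.arctan2(d[1],d[0])).round(1),np.hypot(*d).round(4))
print(c)
pr('tab',f(245,393,.13));pr('tab',g(688,114,.13))
for z in(.132,.1405):pr('bar %g'%z,f(235,350,z));pr('bar scene',g(662,138,z));pr('disc',f(177,250,z))
for z in(.162,.1705):
  pr('A%g'%z,f(263,194,z));pr(' scene',g(506,148,z));pr('B',f(93,292,z));pr(' scene',g(719,197,z))
```

```text
[ 0.52570044 -0.08261766]
tab [ 0.4377 -0.125   0.13  ] -154.3 0.0977
tab [ 0.4359 -0.1249  0.13  ] -154.8 0.0993
bar 0.132 [ 0.4639 -0.1186  0.132 ] -149.8 0.0715
bar scene [ 0.4619 -0.1155  0.132 ] -152.8 0.0718
disc [ 0.5255 -0.0825  0.132 ] 151.7 0.0002
bar 0.1405 [ 0.4628 -0.1176  0.1405] -150.9 0.0719
bar scene [ 0.4682 -0.1066  0.1405] -157.3 0.0623
disc [ 0.524  -0.0817  0.1405] 151.7 0.0019
A0.162 [ 0.5561 -0.1317  0.162 ] -58.2 0.0578
 scene [ 0.5515 -0.1332  0.162 ] -62.9 0.0568
B [ 0.4934 -0.0292  0.162 ] 121.2 0.0624
 scene [ 0.4929 -0.0257  0.162 ] 120.0 0.0657
A0.1705 [ 0.5544 -0.1306  0.1705] -59.1 0.0559
 scene [ 0.5571 -0.1237  0.1705] -52.6 0.0517
B [ 0.4921 -0.0288  0.1705] 122.0 0.0635
 scene [ 0.4992 -0.0175  0.1705] 112.2 0.0703
```

```bash
cat >> h.py <<'E'
def tri(a,b,pa,pb):
    (p,d),(q,e)=ray(a,*pa),ray(b,*pb); s=np.linalg.lstsq(np.c_[d,-e],q-p,rcond=None)[0]
    x,y=p+s[0]*d,q+s[1]*e; return ((x+y)/2).round(4),np.linalg.norm(x-y).round(4)
def blobs(fr,im,rad):
    h=cv2.cvtColor(fr,cv2.COLOR_RGB2HSV); m=((h[...,0]>10)&(h[...,0]<24)&(h[...,1]>130)&(h[...,2]>50)).astype(np.uint8)
    k=np.zeros_like(m);u,v=proj(im,[*C,.15]);cv2.circle(k,(int(u),int(v)),rad,1,-1)
    N,l,st,ce=cv2.connectedComponentsWithStats(m*k); return [(ce[i].round(1).tolist(),st[i].tolist()) for i in range(1,N) if st[i,4]>5]
def mask(n):return
E
python3 - <<'E'
from h import *
a=get_image('top');b=get_image('scene')
for fa,fb in((cv2.imread('pics/t0.png')[:,:,::-1].copy(),cv2.imread('pics/s0.png')[:,:,::-1].copy()),(a['frame'],b['frame'])):
    A,B=blobs(fa,a,32),blobs(fb,b,33)
    print('top',A);print('scene',B)
    for x in A:
        for y in B:
            t,e=tri(a,b,x[0],y[0])
            if e<.008: print(x[0],y[0],t,e)
E
```

```text
top [([326.5, 190.0], [325, 188, 4, 5, 18]), ([351.0, 232.2], [349, 230, 5, 5, 19])]
scene [([239.6, 162.0], [212, 154, 65, 29, 374]), ([238.0, 191.5], [238, 188, 1, 8, 8])]
[326.5, 190.0] [239.6, 162.0] [ 0.5604 -0.045   0.2413] 0.0062
[326.5, 190.0] [238.0, 191.5] [ 0.5766 -0.0484  0.1546] 0.0011
top [([359.9, 199.3], [358, 197, 5, 6, 18]), ([318.1, 223.5], [317, 221, 4, 6, 17])]
scene [([240.8, 162.8], [213, 154, 65, 25, 437]), ([268.5, 182.3], [268, 179, 2, 8, 13]), ([213.9, 182.6], [213, 180, 4, 7, 16])]
[318.1, 223.5] [268.5, 182.3] [ 0.4932 -0.0288  0.1506] 0.0019
```

Run:
```python
from h import *
a=get_image('top');b=get_image('scene');print(tri(a,b,(359.9,199.3),(226.2,175.8)))
print(rel([.487,-.1,.19],-150),rel([.487,-.1,.15],-150))
```

```text
(array([ 0.5566, -0.1311,  0.145 ]), np.float64(0.0024))
[array([0.391, 0.225, 0.942]), array([-0.005, -0.026, -0.002])] [array([0.392, 0.425, 0.941]), array([-0.005, -0.026, -0.002])]
```

>>> jog_arm(
  plan=[
    [[0.3, 0.1, 0.7], [0, 0, 0], -1],
    [[0.39, 0.1, 0.94], [0, 0, 0], -1],
    [[0.39, 0.1, 0.94], [0, 0, 0], -1],
    [[0.39, 0.2, 0.94], [0, 0, 0], -1],
    [[0.39, 0.2, 0.94], [0, 0, 0], -1],
  ],
)

```text
t: 8.78
position: [0.4866, -0.1012, 0.1962]
tool_rot: [0.165, -0.684, 0.69, -0.17]
wrist_force: [0.7, -0.5, -0.6]
gripper_width: 0.0005
```

>>> jog_arm(
  plan=[
    [[0, 0.04, 0], [0, 0, 0], -1],
    [[0, 0.1, 0], [0, 0, 0], -1],
    [[0, 0.16, 0], [0, 0, 0], -1],
    [[0, 0.2, 0], [0, 0, 0], -1],
    [[0, 0.22, 0], [0, 0, 0], -1],
  ],
)

```text
t: 9.2
position: [0.486, -0.1026, 0.151]
tool_rot: [0.165, -0.685, 0.689, -0.169]
wrist_force: [-0.5, 0.2, -0.2]
gripper_width: 0.0003
```

Run:
```python
from h import *
s=observe();print(s['position'],s['gripper_width'],rel([.487,-.1,.14]))
```

```text
[ 0.485965   -0.10259216  0.15104153] 0.00029582986950288826 [array([-0.01 ,  0.055, -0.01 ])]
```

>>> jog_arm(
  plan=[
    [[0, 0.02, 0], [0, 0, 0], -1],
    [[0, 0.04, 0], [0, 0, 0], -1],
    [[0, 0.05, 0], [0, 0, 0], -1],
    [[0, 0.06, 0], [0, 0, 0], -1],
    [[0, 0.06, 0], [0, 0, 0], -1],
  ],
)

```text
t: 9.62
position: [0.4861, -0.1024, 0.139]
tool_rot: [0.165, -0.685, 0.689, -0.169]
wrist_force: [-0.5, -0.7, 0.4]
gripper_width: 0.0004
```

>>> jog_arm(
  plan=[
    [[0, 0.01, 0], [0, 0, 0], -1],
    [[0, 0.02, 0], [0, 0, 0], -1],
    [[0, 0.02, 0], [0, 0, 0], -1],
  ],
)

```text
t: 9.87
position: [0.486, -0.1023, 0.1347]
tool_rot: [0.165, -0.685, 0.689, -0.169]
wrist_force: [-0.7, -0.8, 0.1]
gripper_width: 0.0003
```

>>> jog_arm(
  plan=[
    [[0, 0.005, 0], [0, 0, 0], -1],
    [[0, 0.01, 0], [0, 0, 0], -1],
    [[0, 0.015, 0], [0, 0, 0], -1],
    [[0, 0.015, 0], [0, 0, 0], -1],
  ],
)

```text
t: 10.2
position: [0.486, -0.1023, 0.1323]
tool_rot: [0.165, -0.685, 0.689, -0.169]
wrist_force: [-2.3, 0.2, 6.1]
gripper_width: 0.0003
```

>>> jog_arm(
  plan=[
    [[0, 0.005, 0], [0, 0, 0], -1],
    [[0, 0.01, 0], [0, 0, 0], -1],
    [[0, 0.01, 0], [0, 0, 0], -1],
  ],
)

```text
t: 10.45
position: [0.486, -0.1024, 0.1322]
tool_rot: [0.165, -0.685, 0.689, -0.169]
wrist_force: [-6.0, 0.5, 18.8]
gripper_width: -0.0
```

The tool met a stiff stop at z=0.1323, and the seated top face is at 0.132. I'll probe the opposite side to check that the head is level.

>>> jog_arm(
  plan=[
    [[0, -0.1, 0], [0, 0, 0], -1],
    [[-0.1, -0.14, 0], [0, 0, 0], -1],
    [[-0.3, -0.14, 0], [0, 0, 0], -1],
    [[-0.43, -0.14, 0], [0, 0, 0], -1],
    [[-0.43, -0.1, 0], [0, 0, 0], -1],
  ],
)

```text
t: 10.87
position: [0.5679, -0.0592, 0.154]
tool_rot: [0.165, -0.685, 0.689, -0.173]
wrist_force: [-0.3, -0.4, -0.4]
gripper_width: 0.0001
```

Run:
```python
from h import *
s=observe();print(s['position'],rel([.564,-.063,.14]),rel([.564,-.063,.133]))
```

```text
[ 0.56794202 -0.05917421  0.15396607] [array([0.027, 0.07 , 0.007])] [array([0.027, 0.105, 0.007])]
```

>>> jog_arm(
  plan=[
    [[0.02, 0.03, 0], [0, 0, 0], -1],
    [[0.02, 0.05, 0], [0, 0, 0], -1],
    [[0.02, 0.06, 0], [0, 0, 0], -1],
    [[0.02, 0.07, 0], [0, 0, 0], -1],
    [[0.02, 0.07, 0], [0, 0, 0], -1],
  ],
)

```text
t: 11.28
position: [0.5637, -0.0618, 0.1396]
tool_rot: [0.165, -0.685, 0.689, -0.172]
wrist_force: [-0.3, 0.6, -0.2]
gripper_width: 0.0006
```

>>> jog_arm(
  plan=[
    [[0, 0.01, 0], [0, 0, 0], -1],
    [[0, 0.02, 0], [0, 0, 0], -1],
    [[0, 0.03, 0], [0, 0, 0], -1],
    [[0, 0.035, 0], [0, 0, 0], -1],
    [[0, 0.035, 0], [0, 0, 0], -1],
  ],
)

```text
t: 11.7
position: [0.5638, -0.0618, 0.1326]
tool_rot: [0.165, -0.685, 0.689, -0.172]
wrist_force: [-0.2, -0.7, 0.3]
gripper_width: 0.0005
```

There was no contact down to 0.1326, so the head is seated and level. It sits about 5° off centre in the flat's play, so I'll nudge pin B back gently.

>>> jog_arm(
  plan=[
    [[0, -0.1, 0], [0, 0, 0], -1],
    [[0, -0.25, 0], [0, 0, 0], -1],
    [[0, -0.25, 0], [0, 0, 0], -1],
  ],
)

```text
t: 11.95
position: [0.5662, -0.0622, 0.1873]
tool_rot: [0.162, -0.684, 0.689, -0.175]
wrist_force: [1.9, 0.2, 0.4]
gripper_width: 0.0006
```

Run:
```python
from h import *
for p in([.467,-.047,.182],[.467,-.047,.147],[.480,-.040,.147]):print(rel(p,-150))
```

```text
[array([ 0.405,  0.016, -0.297]), array([-0.008, -0.027, -0.01 ])]
[array([ 0.408,  0.191, -0.299]), array([-0.008, -0.027, -0.01 ])]
[array([ 0.334,  0.192, -0.3  ]), array([-0.008, -0.027, -0.01 ])]
```

>>> jog_arm(
  plan=[
    [[0.41, 0, -0.3], [0, -0.03, 0], -1],
    [[0.41, 0, -0.3], [0, -0.03, 0], -1],
    [[0.41, 0, -0.3], [0, -0.03, 0], -1],
    [[0.41, 0.1, -0.3], [0, -0.03, 0], -1],
    [[0.41, 0.19, -0.3], [0, -0.03, 0], -1],
  ],
)

```text
t: 12.37
position: [0.4666, -0.0466, 0.1479]
tool_rot: [0.177, -0.68, 0.685, -0.192]
wrist_force: [0.3, 0.6, 0.2]
gripper_width: 0.0004
```

Run:
```python
from h import *
print(rel([.480,-.040,.147],-150),observe()['position'],observe()['wrist_force'])
```

```text
[array([-0.075,  0.006,  0.005]), array([-0.008,  0.003, -0.012])] [ 0.46656089 -0.0465809   0.14787835] [0.2735963  0.58313144 0.2172692 ]
```

>>> jog_arm(
  plan=[
    [[-0.03, 0, 0], [0, 0, 0], -1],
    [[-0.045, 0, 0], [0, 0, 0], -1],
    [[-0.06, 0, 0], [0, 0, 0], -1],
    [[-0.075, 0, 0], [0, 0, 0], -1],
    [[-0.075, 0, 0], [0, 0, 0], -1],
  ],
)

```text
t: 12.78
position: [0.4808, -0.0387, 0.1489]
tool_rot: [0.176, -0.68, 0.685, -0.193]
wrist_force: [0.1, -0.0, 0.6]
gripper_width: 0.0003
```

>>> jog_arm(
  plan=[
    [[0.05, 0, 0], [0, 0, 0], -1],
    [[0.05, -0.15, 0], [0, 0, 0], -1],
    [[0.05, -0.35, 0], [0, 0, 0], -1],
    [[0.05, -0.4, 0], [0, 0, 0], -1],
    [[0.05, -0.4, 0], [0, 0, 0], -1],
  ],
)

```text
t: 13.2
position: [0.472, -0.0442, 0.2321]
tool_rot: [0.174, -0.679, 0.686, -0.196]
wrist_force: [0.0, 0.5, -1.0]
gripper_width: 0.0005
```

Run:
```python
from h import *
s=observe();print(s['position'],s['q'][6],rel([.535,.185,.23],-62),rel([.5,.09,.24],-100))
```

```text
[ 0.47197151 -0.0441549   0.23212729] -2.5316801658174297 [array([-0.849,  0.02 , -0.831]), array([-0.022, -0.975, -0.006])] [array([-0.46 , -0.035, -0.508]), array([-0.018, -0.552, -0.012])]
```

Next is the gate. I'll travel to outside the post, turning the tool on the way.

>>> jog_arm(
  plan=[
    [[-0.2, 0, -0.2], [0, -0.08, 0], -1],
    [[-0.4, 0, -0.4], [0, -0.16, 0], -1],
    [[-0.6, 0, -0.6], [0, -0.24, 0], -1],
    [[-0.8, 0, -0.8], [0, -0.32, 0], -1],
    [[-0.82, 0, -0.8], [0, -0.4, 0], -1],
  ],
)

```text
t: 13.62
position: [0.5259, 0.1582, 0.2328]
tool_rot: [0.378, -0.585, 0.598, -0.396]
wrist_force: [0.7, -0.3, 0.1]
gripper_width: 0.0004
```

>>> jog_arm(
  plan=[
    [[0, 0, 0], [0, -0.08, 0], -1],
    [[0, 0, 0], [0, -0.16, 0], -1],
    [[0, 0, 0], [0, -0.24, 0], -1],
    [[0, 0, 0], [0, -0.32, 0], -1],
    [[0, 0, 0], [0, -0.4, 0], -1],
  ],
)

```text
t: 14.03
position: [0.525, 0.1577, 0.2314]
tool_rot: [-0.544, 0.435, -0.452, 0.557]
wrist_force: [-0.4, -0.5, -0.3]
gripper_width: 0.0007
```

Run:
```python
from h import *
s=observe();print(s['position'],s['q'][6],rel([.539,.172,.163],-63))
a=get_image('top');b=get_image('scene')
A,B=blobs(a['frame'],a,32),blobs(b['frame'],b,33);print(A,B)
crop(a,225,140,405,275,4.4,'c8.png')
```

```text
[0.52503299 0.15765516 0.23142731] -1.7032400320376553 [array([-0.058,  0.344,  0.074]), array([-0.017, -0.164,  0.007])]
[([360.1, 200.9], [358, 199, 5, 5, 18]), ([317.1, 222.3], [315, 220, 5, 5, 16])] [([240.3, 162.5], [213, 154, 65, 25, 405]), ([214.8, 179.2], [213, 177, 5, 6, 13]), ([213.6, 185.7], [213, 184, 2, 5, 7])]
```

View pics/c8.png

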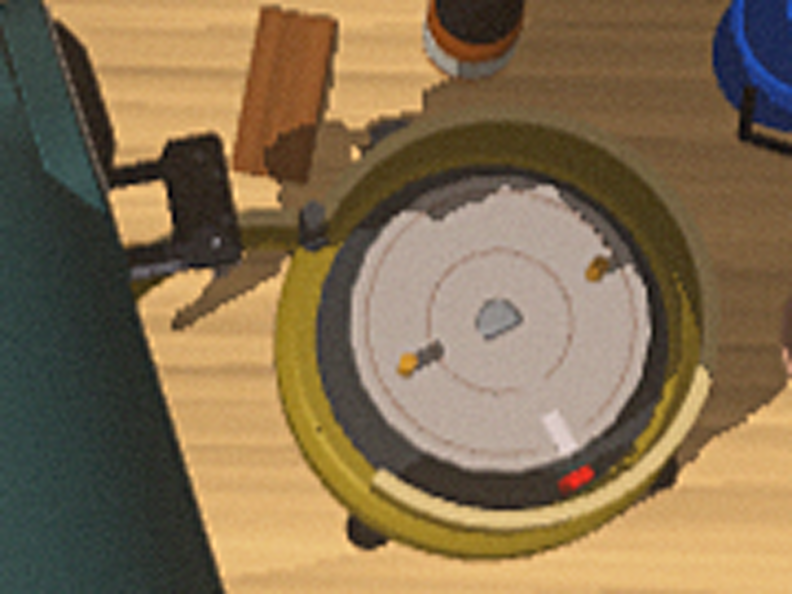

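The head is aligned: in the crop, the bar at (560,432) points at the tab at (576,480). Now the tool goes down outside the post.

>>> jog_arm(
  plan=[
    [[-0.06, 0, 0.08], [0, -0.08, 0], -1],
    [[-0.06, 0, 0.08], [0, -0.16, 0], -1],
    [[-0.06, 0.12, 0.08], [0, -0.16, 0], -1],
    [[-0.06, 0.3, 0.08], [0, -0.16, 0], -1],
    [[-0.06, 0.34, 0.08], [0, -0.16, 0], -1],
  ],
)

```text
t: 14.55
position: [0.537, 0.171, 0.1591]
tool_rot: [-0.597, 0.367, -0.381, 0.603]
wrist_force: [-0.6, -0.4, -0.9]
gripper_width: 0.0001
```

```bash
cat >> h.py <<'E'
H=np.array([.5768,.0259])
def garc(phis,z=.163,off=.016,r=.149):
    for f in phis:
        a=np.radians(f); p=H+r*np.array([np.cos(a),np.sin(a)])+off*np.array([np.sin(a),-np.cos(a)])
        print(f,*rel([*p,z],f-180))
E
python3 - <<'E'
from h import *
s=observe();print(s['position'],s['wrist_force']);garc([117,124,131,138,145,152])
E
```

```text
[0.53703656 0.17103062 0.15905562] [-0.5869113  -0.4335656  -0.87551471]
117 [-0.007 -0.021 -0.072] [-0.011 -0.01   0.009]
124 [-0.01  -0.023 -0.163] [-0.011 -0.088  0.009]
131 [-0.001 -0.024 -0.255] [-0.01  -0.165  0.01 ]
138 [ 0.018 -0.025 -0.344] [-0.009 -0.243  0.011]
145 [ 0.048 -0.027 -0.43 ] [-0.009 -0.321  0.011]
152 [ 0.089 -0.027 -0.512] [-0.008 -0.399  0.012]
```

>>> jog_arm(
  plan=[
    [[-0.007, -0.024, -0.07], [0, -0.01, 0], -1],
    [[-0.01, -0.024, -0.12], [0, -0.05, 0], -1],
    [[-0.01, -0.024, -0.163], [0, -0.09, 0], -1],
    [[-0.005, -0.024, -0.21], [0, -0.13, 0], -1],
    [[0, -0.024, -0.255], [0, -0.165, 0], -1],
  ],
)

```text
t: 14.97
position: [0.4907, 0.1484, 0.1632]
tool_rot: [-0.642, 0.286, -0.301, 0.645]
wrist_force: [1.2, 0.5, 0.1]
gripper_width: 0.0006
```

Run:
```python
from h import *
s=observe();print(s['position'],s['wrist_force']);garc([136,141,146,151,156])
```

```text
[0.49074598 0.14837613 0.16321483] [1.17712671 0.46748367 0.09367448]
136 [-0.005  0.    -0.062] [-0.008 -0.056  0.011]
141 [-0.003 -0.001 -0.128] [-0.008 -0.111  0.012]
146 [ 0.004 -0.001 -0.193] [-0.007 -0.167  0.012]
151 [ 0.017 -0.002 -0.257] [-0.007 -0.222  0.013]
156 [ 0.036 -0.003 -0.319] [-0.006 -0.278  0.013]
```

The steps are the same on every arc segment, so I'll repeat this one twice.

>>> jog_arm(
  plan=[
    [[-0.005, 0, -0.062], [0, -0.056, 0], -1],
    [[-0.003, 0, -0.128], [0, -0.111, 0], -1],
    [[0.004, 0, -0.193], [0, -0.167, 0], -1],
    [[0.017, 0, -0.257], [0, -0.222, 0], -1],
    [[0.036, 0, -0.319], [0, -0.278, 0], -1],
  ],
)

```text
t: 15.38
position: [0.447, 0.1009, 0.163]
tool_rot: [-0.691, 0.138, -0.154, 0.692]
wrist_force: [0.9, 0.8, 0.7]
gripper_width: 0.0003
```

Run:
```python
from h import *
s=observe();print(s['position'],s['wrist_force']);garc([161,166,171,176,181])
```

```text
[0.44696115 0.10090624 0.16300314] [0.92819043 0.84882312 0.72477187]
161 [-0.004 -0.    -0.064] [-0.003 -0.054  0.014]
166 [-0.002 -0.001 -0.129] [-0.002 -0.11   0.014]
171 [ 0.005 -0.001 -0.194] [-0.002 -0.166  0.014]
176 [ 0.018 -0.001 -0.258] [-0.001 -0.221  0.014]
181 [ 0.036 -0.001 -0.321] [-0.    -0.277  0.015]
```

>>> jog_arm(
  plan=[
    [[-0.004, 0, -0.064], [0, -0.054, 0], -1],
    [[-0.002, 0, -0.129], [0, -0.11, 0], -1],
    [[0.005, 0, -0.194], [0, -0.166, 0], -1],
    [[0.018, 0, -0.258], [0, -0.221, 0], -1],
    [[0.036, 0, -0.32], [0, -0.277, 0], -1],
  ],
)

```text
t: 15.8
position: [0.4272, 0.039, 0.1633]
tool_rot: [0.708, 0.015, 0.001, -0.706]
wrist_force: [0.6, 1.0, 0.4]
gripper_width: 0.0006
```

Run:
```python
from h import *
s=observe();print(s['position'],s['wrist_force']);garc([184,188,192,195,198])
```

```text
[0.42724001 0.03895962 0.16326063] [0.62363315 0.95576992 0.36027797]
184 [-0.002  0.001 -0.037] [ 0.003 -0.032  0.014]
188 [-0.003  0.002 -0.09 ] [ 0.003 -0.077  0.014]
192 [-0.     0.002 -0.142] [ 0.004 -0.121  0.014]
195 [ 0.004  0.002 -0.181] [ 0.004 -0.154  0.014]
198 [ 0.01   0.002 -0.22 ] [ 0.005 -0.188  0.014]
```

>>> jog_arm(
  plan=[
    [[-0.002, 0, -0.037], [0, -0.03, 0], -1],
    [[-0.003, 0, -0.08], [0, -0.07, 0], -1],
    [[0, 0, -0.12], [0, -0.1, 0], -1],
    [[0, 0, -0.15], [0, -0.13, 0], -1],
    [[0.004, 0, -0.17], [0, -0.15, 0], -1],
  ],
)

```text
t: 16.22
position: [0.427, 0.0102, 0.1636]
tool_rot: [-0.701, -0.097, 0.083, 0.702]
wrist_force: [-7.8, 25.6, 5.1]
gripper_width: 0.0003
```

>>> jog_arm(
  plan=[
    [[0.002, 0, -0.015], [0, 0, 0], -1],
    [[0.003, 0, -0.025], [0, 0, 0], -1],
    [[0.003, 0, -0.025], [0, 0, 0], -1],
  ],
)

```text
t: 16.47
position: [0.4269, 0.0108, 0.1637]
tool_rot: [-0.698, -0.096, 0.084, 0.704]
wrist_force: [-4.7, 16.2, 2.4]
gripper_width: 0.0006
```

The gate met its stop firmly, at about 25 N. I'll back off, go up and clear, then look.

>>> jog_arm(
  plan=[
    [[0, 0, 0.1], [0, 0, 0], -1],
    [[0, 0, 0.2], [0, 0, 0], -1],
    [[0, -0.2, 0.4], [0, 0, 0], -1],
    [[0, -0.4, 0.6], [0, 0, 0], -1],
    [[0, -0.4, 0.75], [0, 0, 0], -1],
  ],
)

```text
t: 16.88
position: [0.3918, 0.1431, 0.2423]
tool_rot: [-0.699, -0.095, 0.081, 0.705]
wrist_force: [2.3, 0.5, 1.0]
gripper_width: 0.0001
```

>>> jog_arm(
  plan=[
    [[0, 0, 0.2], [0, 0, 0], -1],
    [[0, 0, 0.4], [0, 0, 0], -1],
    [[0, 0, 0.6], [0, 0, 0], -1],
    [[0, 0, 0.6], [0, 0, 0], -1],
    [[0, 0, 0.6], [0, 0, 0], -1],
  ],
)

```text
t: 17.3
position: [0.3613, 0.2609, 0.2433]
tool_rot: [-0.698, -0.095, 0.082, 0.705]
wrist_force: [-0.1, 0.5, -0.1]
gripper_width: 0.0006
```

Run:
```python
from h import *
a=get_image('top');b=get_image('scene')
cv2.imwrite('pics/c9.png',np.hstack([cv2.resize(a['frame'][130:280,280:430],(420,420),interpolation=cv2.INTER_CUBIC),cv2.resize(b['frame'][130:290,170:310],(367,420),interpolation=cv2.INTER_CUBIC)])[:,:,::-1])
s=observe();print(s['position'],s['wrist_force'])
```

```text
[0.36237819 0.2583439  0.24295393] [ 0.93421185 -0.40267405 -1.01053415]
```

View pics/c9.png

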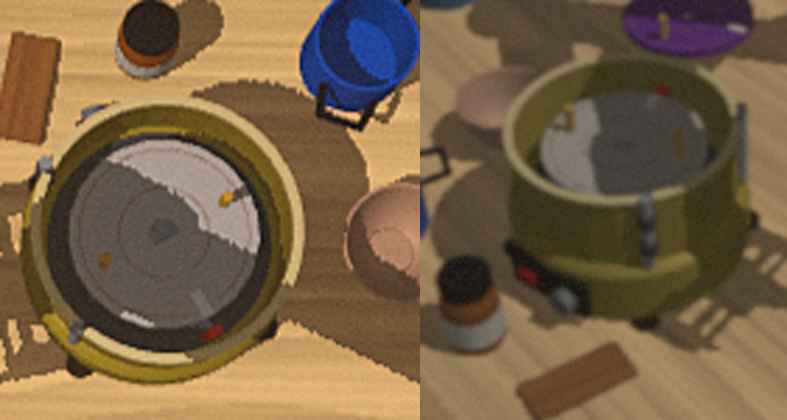

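The gate looks shut: the post is in the wall line at (76,328) and the rim is continuous. The bar at (203,305) points at the tab at (212,333), and the bystanders haven't moved. I'll do one numeric check of the post, then hand in.

Run:
```python
from h import *
a=get_image('top')
p=onz(a,280+76/2.8,130+326/2.8,.178)[:2];d=p-[.5257,-.0826];e=p-H
print(p,np.hypot(*d),np.hypot(*e),np.degrees(np.arctan2(*e[::-1]))%360)
t=observe()['t'];print(t);hand_in()
```

```text
[ 0.43423463 -0.00294783] 0.12128636739606928 0.14545474513185053 191.43923415794066
17.45
the job is handed in; nothing more can be done
```

The head is seated on the spindle, the splash gate is shut, and the job is handed in at about 17.5 s of the 72 s allowed.

- **Head:** I turned it by pushing pin B. It went about 10° past the flat, so I turned it back and it dropped.
    - **Height:** The shut fingers met a stiff stop at z = 0.132 m on one side. There was no contact down to 0.1326 m on the other. Both fit a head lying level on its collar, where the top face is at 0.132 m.
    - **Alignment:** A small nudge then centred it in its play, and the white bar points at the red tab to within about 3°.
- **Gate:** I pushed the post round from outside until it hit its stop at about 25 N. In the last picture the post is in line with the pan wall and the rim is continuous.
- **Bystanders:** The bowl, water pot, glaze jar, rib and purple look-alike appeared unmoved in the last pictures. I didn't check the brush or loop tool again, but the arm did not work near them.

**Checks that disagreed:**
- An early scene picture of the head looked unseated, because it still turned a few degrees. The two probes settled that it was down.
- By camera, the closed post sits 121 mm from the axis and its hinge angle is 3 to 4° short of my estimate from the edge of the gap. I put this down to camera and hinge-estimate error and trusted the stop I felt.

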